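# Set a camera lens in its V-saddles against the gap gauge

### The job

The colony camera needs its lens back at the right distance. Take the orange-handled gap gauge from the wooden rack, slide its blade fully down into the pocket in front of the camera plate and let go of it; then lift the lens off its cork rest and lay it in the two steel V-saddles, steel mount end towards the camera, slid up so that the gauge is nipped flat between the lens and the camera plate. Finish while still holding the lens there, pressed down onto both sides of the V with a light, steady push of about 10 N (never ramming it), ready for the straps to be screwed down; leave the blue gauge, the dishes and the flask where they stand.

Things in the scene. Friction and masses are not known exactly. Their poses are not given: they have to be found in the camera images.
- rig: Imaging rail, fixed: grey aluminium extrusion 60 wide (its x), 215 long (its y, -85 to +130), 15 high, small red camera at the +y end. Origin on the bench below the middle of the seated lens; z up, y along the optical axis to the camera. Two dark V-saddles, 18 long (y), 57 wide, at y = -40 and +40; only the rail lies between them. Open straps hang on their +x side, to x = 42, below z = 58.
- plate (a point): Middle of the face of the camera mount plate, at y = 71, z = 66 of the rail, same axes; the face looks to -y. Aluminium plate 44 wide, 6 thick, top at z = 84, the top 6 bevelled back as a lead-in. The camera behind it reaches y = 128 and z = 83.
- pocket (a point): Centre of the floor of the gauge pocket, at x = 0, y = 66.5, z = 15 of the rail, same axes. The pocket is 34 wide (x) and 9 long (y), from its lip at y = 62 to the camera plate's face at y = 71. Lip and side cheeks end at z = 40, below the lens; the lip is bevelled from z = 34 up.
- seat (a point): Where the lens's centre lies when seated with the gauge nipped: x = 0, y = 0, z = 66 of the rail, same axes (rear face of the lens then at y = 65, 6 from the camera plate). The saddles' 90-degree Vs have their root at x = 0, z = 38 and rise at 45 degrees to z = 62 at x = +-24.
- vee_near: The V faces on the -x side of the rail (one on each saddle, fixed to the rail), smooth ground steel, 45 degrees, looking up and to +x. Its origin and axes are those of the rail.
- vee_far: The V faces on the +x side of the rail (one on each saddle, fixed to the rail), smooth ground steel, 45 degrees, looking up and to -x. Its origin and axes are those of the rail.
- gauge_grip (a point): Orange-handled gap gauge, standing upright in the rack (about 130 g): steel blade 6 thick (its y), 30 wide (x), orange handle 14 thick (y), 30 wide (x), 40 high on top; 118 high in all. This point is the middle of the handle, 98 above the blade's foot; z up. In the pocket it stands on the floor, its x along the rail's x (either way round).
- gauge_foot (a point): Middle of the foot (lower edge) of the orange gauge's blade, same axes as the gauge.
- thin_gauge_grip (a point): Middle of the handle of the other gauge, blue-handled (blade 5 thick, else the same shape), in the other slot of the rack; it stays there.
- rack: Wooden gauge rack, fixed: 135 (its x) by 44 (y) by 30 high, origin at the centre of its underside. Two slots, 32 by 8 and 24 deep, at x = -40 and +40; which gauge stands in which slot varies. The foot of a gauge in it is 6 above the bench.
- lens_center (a point): Lens barrel: plain black cylinder 40 in diameter, 130 long (about 260 g), ribbed rubber ring at the middle, lying with its axis (y) level. This point is its centre; +y points to its rear (bright steel mount band 9 wide at the very end), -y to its front (yellow ring). It may be turned about its own axis.
- lens_rear (a point): Centre of the lens barrel's rear end face, 65 from its centre along +y.
- rest: Cork lens rest, fixed: base plate 68 (its x) by 120 (its y) by 6 high, with cork blocks 21 high and up to x = +-28 at y = -55 to -33 and +33 to +55; between them 66 are clear above the base plate. Origin at the centre of its underside. The lens lies on it along y, its centre 36 above the bench.
- dishes: A stack of five culture dishes, 90 in diameter, 75 high, loose; origin under its centre. Leave alone.
- flask: Conical flask with a foil cap, 67 in diameter, 120 high, loose; origin under its centre. Leave alone.
There are look-alikes about, which are no part of the job. Leave any green or white look-alike of the part that bears gauge_grip alone.

How it is judged:
On the way:
1. the orange gauge stands fully down in the pocket and has been let go (z of gauge_foot in the frame of pocket below 0.003 m and horizontal distance between gauge_foot and pocket below 0.006 m and angle between gauge_foot's own z axis and vertical below 0.2 rad and contact force between the fingers and gauge below 0.1 N), for 0.3 s.
At the end, for the whole second after the job is handed in: Gauge fully down (3 mm), upright (0.05 rad); lens rear 6 mm from the camera plate (within 2 mm), lens centred in both saddles (2 mm, 0.035 rad), at rest, touched by the fingers and bearing on the V faces of each side with over 3 N (its weight alone: under 2.3 N), through the last second (z of gauge_foot in the frame of pocket between -0.003 and 0.003 m and horizontal distance between gauge_foot and pocket below 0.006 m and angle between gauge_foot's own z axis and vertical below 0.05 rad and y of lens_rear in the frame of rig between 0.063 and 0.067 m and x of lens_center in the frame of seat between -0.002 and 0.002 m and z of lens_center in the frame of seat between -0.0025 and 0.002 m and angle between the y axis of lens_center and the y axis of rig, either way round below 0.035 rad and contact force between lens and vee_near above 3 N and contact force between lens and vee_far above 3 N and contact force between the fingers and lens above 2 N and linear speed of lens below 0.01 m/s); the arm keeps its last pose, push and grip.
It fails at once if the lens is rammed into the V or against the gauge (more than 70 N) (contact force between lens and vee_near above 70 N or contact force between lens and vee_far above 70 N or contact force between lens and gauge above 70 N).
It fails at once if the blue gauge, the dishes or the flask are moved by more than 25 mm (distance of any of thin_gauge_grip, dishes, flask from where it was at the start of the episode above 0.025 m).
It also fails if it takes over 64 s, if anything falls off the work surface, if the arm or the gripper's body presses on something with over 40 N, if the wrist force passes 120 N, or if a joint passes its speed limit or range.

### The arm

A 6-joint arm with a two-finger parallel gripper is mounted at the origin on the work surface. World frame = base frame: x ahead of the robot, y to its left, z up, the work surface at z = 0. Lengths are in m, angles in rad, forces in N, time in s.
With the tool pointing down it reaches from about 0.375 to 0.9 m from the base axis. Payload 3.1 kg.
Tool frame: the origin (TCP) lies at the very end of the fingers, on their centre line; the grasp point (between the pads) lies 19 mm behind it; z points along the fingers, x is the direction in which the jaws open and shut, and the axes are right-handed (so a half turn about z gives the same grasp; the last joint's range is limited). The gripper opens to 87 mm and grips with 3 to 60 N. Pads are 19 mm wide; open, the fingers measure 117 mm over their backs; the gripper's body (75 mm by 190 mm) begins 51 mm behind the grasp point.
Start: joints at [-1.369, 0.527, 1.433, -0, 1.181, -0.178], TCP at [0.232, -0.58, 0.223] pointing down, gripper open.
Joint ranges: [-3.08, 3.08], [-0.75, 2.2], [0.22, 2.44], [-1.43, 4.57], [0, 2.65], [-2.85, 2.85]. Speed limits (rad/s): [2.79, 2.79, 3.14, 3.14, 3.14, 3.14].

### API

Orientations are given as a unit quaternion [x, y, z, w].
In Python, from rig import robot gives the robot as it stands. The module is installed in compiled form; this text tells all that it offers.
- The arm moves only by the shell command python3 -m creep 'ROWS' [OPENING] [FORCE]. ROWS is a JSON object of lists of equal length, an entry for each row: "dp": the shift along the tool's x, y, z in cm, a list of three; "turn": the turn, a rotation vector about the tool's x, y, z in degrees, a list of three. In form: {"dp": [[x, y, z], ...], "turn": [[wx, wy, wz], ...]}. A call has 1 to 20 rows; each row shifts and turns the commanded pose from where the row before left it, along the tool's axes as they then stand; what a row does not reach is not made up. A row lasts 1/10 s, in which the tool goes at most 50 mm and 8.59 degrees, less where a joint would pass 70% of its speed; a pose out of reach is approached as far as the arm can. A call is refused whole if a number of a shift passes 5 or a number of a turn 8.59, either way. A call with a gripper value outside its range is refused whole. OPENING is the gripper command: -1 is fully open, 1 is shut, values between are in proportion, set as the call begins (- or left out, the last holds). The fingers move at their own pace and stop on an object; FORCE is the grip in N (left out, the last holds). Time passes only in rows, so rows that do not move let the fingers close. It gives the time, the measured TCP pose, the force and the opening at its end, in the units of the state.
- robot.get_obs(): the state, without advancing time (a new reading comes with each control period).
- robot.camera(name): name is "scene" or "top"; returns the picture (420x560x3 uint8, red, green, blue); there is no depth.
- robot.calibration(name): a dict with "fx", "fy", "cx", "cy" (pixels), "dist_coeffs" ([k1, k2, p1, p2, k3] as OpenCV has them; the pictures are not rectified), "rvec" (rotation vector, rad) and "tvec" (3), from world to camera coordinates, as OpenCV has them. Camera axes: x right, y down, z forward; pixel columns grow to the right and rows downward; lengths in m; the calibration is good to about 2 mm. A picture is of the moment at which its call begins. calibration takes no time and is no camera call.
- robot.hand_in(): hands the job in, once; it reports no verdict.
Trained networks look in the newest picture that a camera, given by its name, has taken for a name from the list of things; names that differ only in an ending like _2 or _b are one class to them, and where a whole thing is asked for, a point or a joint stands for the part that bears it (a point fixed in the world has none). Each returns a list of dicts, best first, with "confidence" (0 to 1); they miss things now and then, are a little off and sometimes report something else, mostly with a low value. They report only what shows in the picture. A call takes as long as a camera call. They do not tell look-alikes from the thing itself.
- robot.masks_of(name, camera): "pixels" (420x560 bool, what is visible of it).
- robot.tip_of(name, camera): "point" ([x, y, z] in m, in the coordinates of the camera as it stood for that picture, good to about 4 mm: a listed point, or the origin of a listed thing).
The state is a dict: "time": time; "q": joint angles; "joint_velocities": joint speeds; "joint_torque": joint torques, N m; "position": TCP position; "tool_rot": TCP orientation; "ft_force": force on the tool from outside, world axes, zero at the start; "moment": the same for the moment, N m; "grip_width": finger opening in m.
Only numpy, scipy, OpenCV 4.12 (cv2) and the standard library are available. Lean on these libraries where they do the work, as an engineer would, in place of code of your own. Each camera call takes 0.05 s, during which the arm holds its last target.

## Working session

There is one attempt and no reset: what is moved stays moved. The work goes in short steps, Python scripts to look and compute and a shell command to move; the robot and the scene stay as the last step left them, time stands still between calls to the robot, and variables do not carry over. Pictures are saved under pics/ and viewed, and the job is handed in when it is done.

```bash
mkdir -p pics
python3 - <<'E'
from rig import robot
import cv2
for n in("scene","top"):
    im=robot.camera(n); cv2.imwrite(f"pics/{n}0.png",im[:,:,::-1])
    c=robot.calibration(n); print(n,{k:(v if isinstance(v,(int,float)) else [round(float(x),4) for x in v]) for k,v in c.items()})
o=robot.get_obs(); print(o)
E
```

```text
scene {'fx': 492.68066727142644, 'fy': 492.68066727142644, 'cx': 287.6051295471742, 'cy': 212.12812802702013, 'dist_coeffs': [-0.0172, 0.0, 0.0, 0.0, 0.0], 'rvec': [0.8928, 2.7198, -0.82], 'tvec': [0.4484, -0.2436, 1.4345]}
top {'fx': 477.4102959740632, 'fy': 477.4102959740632, 'cx': 274.83516287110467, 'cy': 210.5285029679947, 'dist_coeffs': [-0.1191, 0.0, 0.0, 0.0, 0.0], 'rvec': [2.0764, -2.1525, 0.2221], 'tvec': [0.0295, 0.596, 1.0568]}
{'time': 0.1, 'q': array([-1.36849205e+00,  5.28364761e-01,  1.43378712e+00,  1.50232708e-05,
        1.18139032e+00, -1.78471539e-01]), 'joint_velocities': array([ 1.04043268e-03, -2.34501316e-03, -2.49438888e-03,  7.88736264e-05,
       -2.15040584e-03, -8.95610419e-04]), 'joint_torque': array([ 1.99979222e-04, -4.40984058e+01, -1.77151269e+01,  6.34230673e-02,
        5.33920771e-02, -4.09780080e-05]), 'position': array([ 0.23218813, -0.57955673,  0.22167055]), 'tool_rot': array([ 8.28140756e-01, -5.60519347e-01, -6.92579651e-04, -6.85976014e-04]), 'ft_force': array([ 0.30427904, -0.31612176, -0.50326548]), 'moment': array([ 0.01921354, -0.04738181, -0.02048488]), 'grip_width': 0.08698425874188367}
```

View pics/scene0.png

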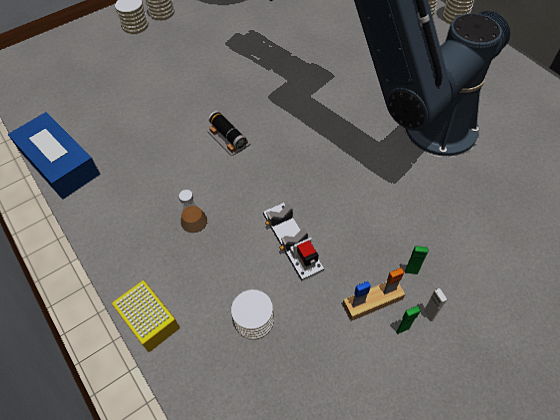

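View pics/top0.png

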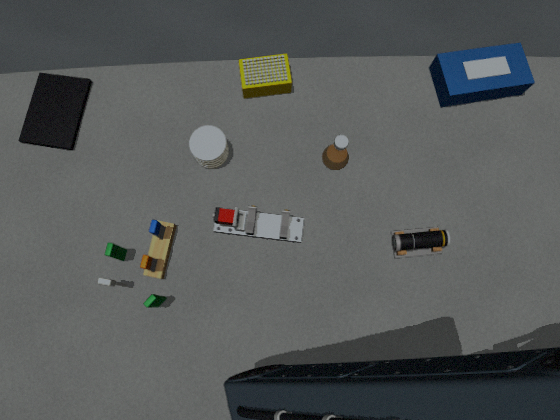

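```bash
cat > h.py <<'E'
from rig import robot
import cv2, numpy as np
from scipy.spatial.transform import Rotation as R
def ext(n):
    c=robot.calibration(n); Rm=cv2.Rodrigues(np.array(c["rvec"],float))[0]; return c,Rm,np.array(c["tvec"],float)
def tow(n,p):
    c,Rm,t=ext(n); return Rm.T@(np.array(p)-t)
def proj(n,P):
    c,Rm,t=ext(n); K=np.array([[c["fx"],0,c["cx"]],[0,c["fy"],c["cy"]],[0,0,1]])
    return cv2.projectPoints(np.array(P,float).reshape(-1,1,3),np.array(c["rvec"],float),t,K,np.array(c["dist_coeffs"],float))[0].reshape(-1,2)
def atz(n,uv,z):
    c,Rm,t=ext(n); K=np.array([[c["fx"],0,c["cx"]],[0,c["fy"],c["cy"]],[0,0,1]])
    q=cv2.undistortPoints(np.array(uv,float).reshape(-1,1,2),K,np.array(c["dist_coeffs"],float)).reshape(-1,2)
    C=-Rm.T@t; out=[]
    for a in q:
        d=Rm.T@np.array([a[0],a[1],1]); out.append(C+d*(z-C[2])/d[2])
    return np.array(out)
E
python3 - <<'E'
from h import *
for cam in("scene","top"):
    for n in ["rig","plate","pocket","seat","gauge_grip","gauge_foot","thin_gauge_grip","rack","lens_center","lens_rear","rest","dishes","flask"]:
        for d in robot.tip_of(n,cam)[:3]:
            w=tow(cam,d["point"]); print(cam,n,round(d["confidence"],2),w.round(4),proj(cam,w).round(0)[0])
E
```

```text
scene rig 0.6 [0.5694 0.0216 0.0036] [288. 233.]
scene plate 0.73 [0.5812 0.0923 0.0649] [301. 243.]
scene plate 0.42 [0.5582 0.2771 0.1055] [362. 289.]
scene pocket 0.58 [0.5807 0.089  0.0152] [300. 252.]
scene seat 0.96 [0.5723 0.0225 0.064 ] [287. 221.]
scene seat 0.54 [0.7683 0.1604 0.001 ] [253. 321.]
scene gauge_grip 0.79 [0.3948 0.2789 0.0999] [418. 250.]
scene gauge_grip 0.74 [0.4818 0.2932 0.1008] [394. 276.]
scene gauge_grip 0.73 [0.5153 0.3756 0.0973] [409. 314.]
scene gauge_foot 0.87 [0.4821 0.2956 0.0063] [388. 295.]
scene gauge_foot 0.8 [ 0.3928  0.2899 -0.0004] [413. 273.]
scene gauge_foot 0.72 [0.5088 0.3792 0.0024] [404. 330.]
scene thin_gauge_grip 0.66 [0.5581 0.2745 0.1046] [362. 288.]
scene rack 0.98 [5.150e-01 2.863e-01 3.000e-04] [374. 300.]
scene rack 0.22 [ 0.5207 -0.3437  0.0368] [226. 129.]
scene lens_center 0.75 [ 0.5181 -0.3427  0.035 ] [227. 130.]
scene lens_center 0.7 [0.579 0.092 0.065] [302. 243.]
scene lens_rear 0.9 [ 0.5187 -0.2784  0.0371] [239. 143.]
scene lens_rear 0.6 [0.5729 0.0252 0.0661] [287. 222.]
scene rest 0.55 [ 0.518  -0.3387  0.0017] [2
[... 672 characters left out ...]
_foot 0.62 [3.983e-01 2.898e-01 1.000e-04] [161. 301.]
top thin_gauge_grip 0.49 [0.5569 0.2807 0.1008] [155. 228.]
top rack 0.67 [0.567  0.0252 0.0618] [268. 223.]
top rack 0.6 [ 0.5168  0.2908 -0.0015] [161. 252.]
top lens_center 0.81 [ 0.52   -0.3371  0.033 ] [420. 239.]
top lens_center 0.16 [ 0.5175 -0.2708  0.0319] [393. 241.]
top lens_rear 0.97 [ 0.5141 -0.2717  0.0311] [393. 243.]
top lens_rear 0.41 [0.5773 0.0932 0.0112] [240. 224.]
top rest 0.7 [ 0.5196 -0.3388 -0.0008] [416. 241.]
top rest 0.17 [0.4848 0.2984 0.106 ] [146. 260.]
top dishes 0.63 [ 0.771   0.164  -0.0035] [211. 151.]
top flask 0.66 [ 0.7441 -0.1479 -0.0022] [334. 157.]
top flask 0.45 [0.4803 0.3008 0.0081] [156. 266.]
```

Both views agree with the network's points: the orange gauge is in the rack slot nearer the robot (scene 394,276; top 146,261), the rig is mid-bench with its red camera towards +y, and the lens has its steel end towards +y. I'll zoom in and overlay the model to refine the yaw.

```bash
cat > ov.py <<'E'
from h import *
def T(x,y,yaw,P):
    P=np.array(P,float); c,s=np.cos(yaw),np.sin(yaw)
    return np.c_[x+c*P[:,0]-s*P[:,1],y+s*P[:,0]+c*P[:,1],P[:,2]]
def box(x0,x1,y0,y1,z0,z1):
    a=[(x0,y0,z0),(x1,y0,z0),(x1,y1,z0),(x0,y1,z0)];b=[(p[0],p[1],z1) for p in a]
    return [(a[i],a[(i+1)%4]) for i in range(4)]+[(b[i],b[(i+1)%4]) for i in range(4)]+[(a[i],b[i]) for i in range(4)]
def crop(cam,im,items,c,half,name,sc=6):
    x0,y0=int(c[0]-half),int(c[1]-half*.75); w,h=2*half,int(1.5*half)
    out=cv2.resize(im[y0:y0+h,x0:x0+w][:,:,::-1],None,fx=sc,fy=sc,interpolation=cv2.INTER_CUBIC); 
    for pose,segs,col in items:
        for a,b in segs:
            uv=(proj(cam,T(*pose,[a,b]))-[x0,y0]+.5)*sc
            cv2.line(out,tuple(int(v) for v in uv[0]),tuple(int(v) for v in uv[1]),col,1,cv2.LINE_AA)
    cv2.imwrite(name,out); return out
RIG=box(-30,30,-85,130,0,15)+box(-22,22,71,77,15,84)
RACK=box(-67.5,67.5,-22,22,0,30)
GA=box(-15,15,-7,7,84,124)
s=lambda S:[tuple(tuple(np.array(p)/1000.) for p in q) for q in S]
RIG,RACK,GA=s(RIG),s(RACK),s(GA)
E
python3 - <<'E'
from ov import *
rig=(0.5705,0.0245,np.radians(-11)); 
rack=(0.516,0.2885,np.radians(-15))
for cam in("scene","top"):
    im=cv2.imread(f"pics/{cam}0.png")[:,:,::-1]
    c1=proj(cam,[(rig[0],rig[1]+.02,.03)])[0]; c2=proj(cam,[(rack[0],rack[1],.05)])[0]
    g=T(*rack,[(-.04,0,0)])[0]
    A=crop(cam,im,[(rig,RIG,(255,0,255))],c1,60,f"pics/r_{cam}.png")
    B=crop(cam,im,[(rack,RACK,(255,0,255)),((g[0],g[1],rack[2]),GA,(255,255,0))],c2,50,f"pics/k_{cam}.png")
E
```

```text
(no output)
```

View pics/r_scene.png

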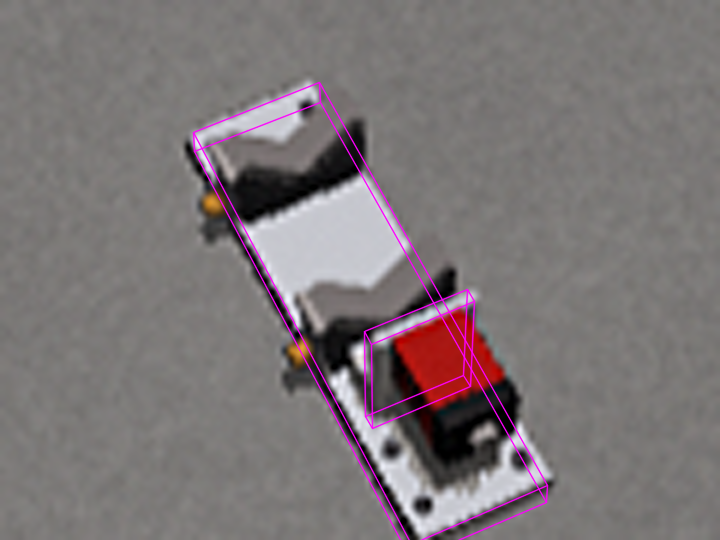

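View pics/r_top.png

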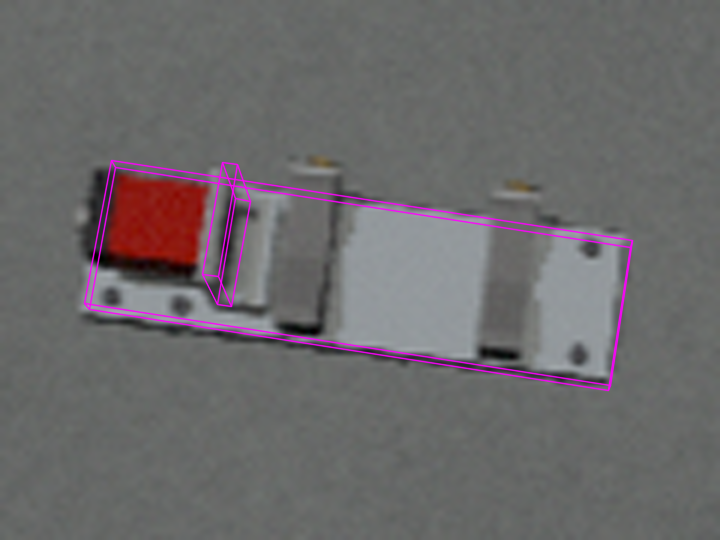

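View pics/k_scene.png

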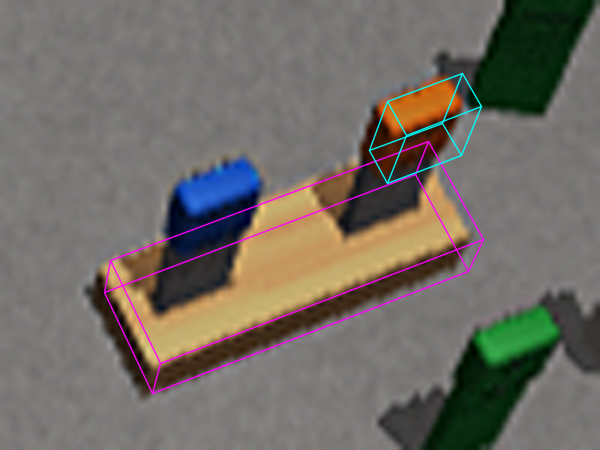

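View pics/k_top.png

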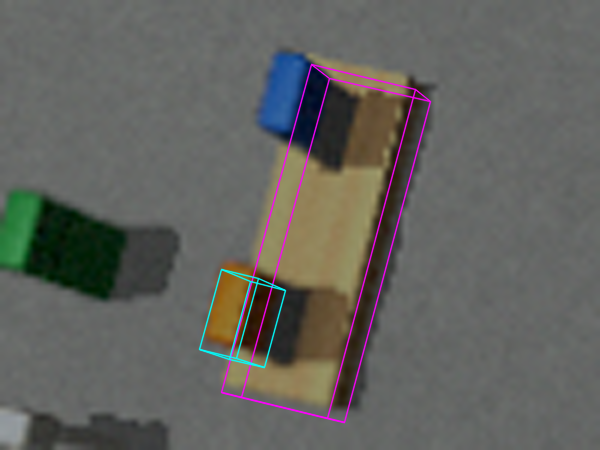

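```bash
cat > fit.py <<'E'
from ov import *
from scipy.optimize import differential_evolution
def grad(im,sig=0.8):
    g=cv2.GaussianBlur(im.astype(np.float32),(0,0),sig)
    gx=cv2.Sobel(g,cv2.CV_32F,1,0)/8;gy=cv2.Sobel(g,cv2.CV_32F,0,1)/8
    return gx,gy
def score(p,cams,segs):
    tot=0
    for cam,(gx,gy) in cams.items():
        for a,b in segs:
            t=np.linspace(.04,.96,40)[:,None]
            P=T(*p,np.array(a)*(1-t)+np.array(b)*t); uv=proj(cam,P).astype(np.float32)
            d=uv[-1]-uv[0]; L=np.hypot(*d)
            if L<3: continue
            n=np.array([-d[1],d[0]])/L
            sx=np.stack([cv2.remap(gx[:,:,k],uv[:,0],uv[:,1],cv2.INTER_LINEAR) for k in range(3)],-1)[:,0]
            sy=np.stack([cv2.remap(gy[:,:,k],uv[:,0],uv[:,1],cv2.INTER_LINEAR) for k in range(3)],-1)[:,0]
            v=np.abs((sx*n[0]+sy*n[1])).max(-1)
            tot+=np.minimum(v,15).mean()*L/30
    return -tot
def fit(p0,cams,segs,r=(.012,.012,.07)):
    res=differential_evolution(score,[(a-b,a+b) for a,b in zip(p0,r)],args=(cams,segs),seed=1,popsize=12,maxiter=60,tol=1e-6)
    return res.x,res.fun
E
python3 - <<'E'
from fit import *
cams={c:grad(cv2.imread(f"pics/{c}0.png")) for c in("scene","top")}
def rect(x0,x1,y0,y1,z):
    a=[(x0,y0,z),(x1,y0,z),(x1,y1,z),(x0,y1,z)];return s([(a[i],a[(i+1)%4]) for i in range(4)])
railT=rect(-30,30,-85,130,15)
rackT=rect(-67.5,67.5,-22,22,30)
for nm,p0,S in(("rail",(.5705,.0245,np.radians(-10.5)),railT),("rack",(.516,.2885,np.radians(-15)),rackT)):
    for cs in(["scene"],["top"],["scene","top"]):
        x,f=fit(p0,{k:cams[k] for k in cs},S); print(nm,cs,x[:2].round(4),np.degrees(x[2]).round(2),round(f,2))
for nm,q in(("gaugetop",(.4825,.2985)),("bluetop",(.557,.278))):
    for cs in(["scene"],["top"],["scene","top"]):
        x,f=fit((*q,np.radians(-15)),{k:cams[k] for k in cs},rect(-15,15,-7,7,124)); print(nm,cs,x[:2].round(4),np.degrees(x[2]).round(2),round(f,2))
a=np.linspace(0,2*np.pi,25)
# lens : silhouette lines at mid height & end
for cs in(["scene"],["top"],["scene","top"]):
    L=s([((-20,-65,36),(-20,65,36)),((20,-65,36),(20,65,36)),((-20,65,36),(20,65,36)),((-20,-65,36),(20,-65,36))])
    R0=rect(-34,34,-60,60,6)
    x,f=fit((.519,-.339,np.radians(2)),{k:cams[k] for k in cs},R0); print("rest",cs,x[:2].round(4),np.degrees(x[2]).round(2),round(f,2))
E
```

```text
Traceback (most recent call last):
  File "fit.py", line 22, in fit
    res=differential_evolution(score,[(a-b,a+b) for a,b in zip(p0,r)],args=(cams,segs),seed=1,popsize=12,maxiter=60,tol=1e-6)
  File "fit.py", line 12, in score
    P=T(*p,np.array(a)*(1-t)+np.array(b)*t); uv=proj(cam,P).astype(np.float32)
                                                ~~~~^^^^^^^
  File "h.py", line 9, in proj
    c,Rm,t=ext(n); K=np.array([[c["fx"],0,c["cx"]],[0,c["fy"],c["cy"]],[0,0,1]])
           ~~~^^^
  File "h.py", line 5, in ext
    c=robot.calibration(n); Rm=cv2.Rodrigues(np.array(c["rvec"],float))[0]; return c,Rm,np.array(c["tvec"],float)
ValueError: time passes only in moves, steps and waits
```

```bash
sed -i 's/^def ext/import functools\n@functools.lru_cache\ndef ext/' h.py
cat > run1.py <<'E'
from fit import *
import sys
tag=sys.argv[1] if len(sys.argv)>1 else "0"
cams={c:grad(cv2.imread(f"pics/{c}{tag}.png")) for c in("scene","top")}
def rect(x0,x1,y0,y1,z):
    a=[(x0,y0,z),(x1,y0,z),(x1,y1,z),(x0,y1,z)];return s([(a[i],a[(i+1)%4]) for i in range(4)])
def go(nm,p0,S):
    for cs in(["scene"],["top"],["scene","top"]):
        x,f=fit(p0,{k:cams[k] for k in cs},S); print(nm,cs,x[:2].round(4),np.degrees(x[2]).round(2),round(f,2))
if __name__=="__main__":
    go("rail",(.5705,.0245,np.radians(-10.5)),rect(-30,30,-85,130,15))
    go("rack",(.516,.2885,np.radians(-15)),rect(-67.5,67.5,-22,22,30))
    go("otop",(.4825,.2985,np.radians(-15)),rect(-15,15,-7,7,124))
    go("btop",(.557,.278,np.radians(-15)),rect(-15,15,-7,7,124))
    go("rest",(.519,-.339,np.radians(2)),rect(-34,34,-60,60,6))
E
time python3 run1.py
```

```text
rail ['scene'] [0.5699 0.0239] -8.58 -81.53
rail ['top'] [0.5707 0.0276] -8.95 -88.91
rail ['scene', 'top'] [0.5707 0.0291] -8.76 -164.27
rack ['scene'] [0.5181 0.2848] -13.42 -65.0
rack ['top'] [0.5203 0.2901] -13.06 -64.67
rack ['scene', 'top'] [0.5203 0.2888] -13.33 -124.05
otop ['scene'] [0.4828 0.2979] -19.01 -18.27
otop ['top'] [0.4802 0.2978] -11.92 -18.38
otop ['scene', 'top'] [0.481 0.298] -18.46 -36.6
btop ['scene'] [0.5606 0.2793] -19.01 -18.7
btop ['top'] [0.5586 0.2785] -12.64 -18.1
btop ['scene', 'top'] [0.5587 0.2784] -15.01 -36.7
rest ['scene'] [ 0.5138 -0.3377] 2.62 -38.69
rest ['top'] [ 0.5102 -0.3432] 0.44 -40.69
rest ['scene', 'top'] [ 0.5118 -0.3478] 2.5 -74.2
real	7m56.154s
user	7m47.915s
sys	0m0.214s
```

Run:
```python
from ov import *
rig=(0.5706,0.0275,np.radians(-8.8))
L=s([((-20,-65,36),(-20,65,36)),((20,-65,36),(20,65,36)),((-20,65,36),(20,65,36)),((-20,-65,36),(20,-65,36))])
RE=s(box(-34,34,-60,60,0,6))
out=[]
for cam in("scene","top"):
    im=cv2.imread(f"pics/{cam}0.png")[:,:,::-1]
    le=(.5185,-.3385,np.radians(2))
    c=proj(cam,[(le[0],le[1],.03)])[0]
    A=crop(cam,im,[(le,L,(255,0,255)),(le,RE,(255,255,0))],c,32,f"pics/l_{cam}.png",6)
    c1=proj(cam,[(rig[0],rig[1]+.02,.03)])[0]
    B=crop(cam,im,[(rig,RIG,(255,0,255))],c1,60,f"pics/r2_{cam}.png",3)
    B=cv2.resize(B,(A.shape[1],A.shape[0])); out.append(np.hstack([A,B]))
o=np.vstack(out); print(o.shape); cv2.imwrite("pics/l.png",o)
```

```text
(576, 768, 3)
```

View pics/l.png

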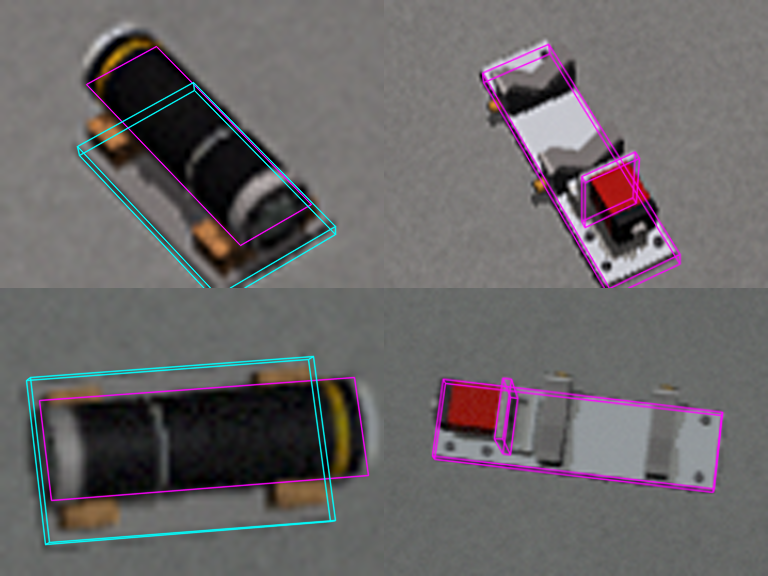

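```bash
python3 -m creep '{"dp":[[-2.88,-3.56,0],[-2.88,-3.56,0],[-2.88,-3.56,0],[-2.88,-3.56,0],[-2.88,-3.56,0],[-2.88,-3.56,0],[-2.88,-3.56,0],[-2.88,-3.56,0],[-2.88,-3.56,0],[-2.88,-3.56,0],[-2.88,-3.56,0],[-2.88,-3.56,0]],"turn":[[0,0,0],[0,0,0],[0,0,0],[0,0,0],[0,0,0],[0,0,0],[0,0,0],[0,0,0],[0,0,0],[0,0,0],[0,0,0],[0,0,0]]}' 0.0
python3 -m creep '{"dp":[[0,0,0],[0,0,0],[0,0,0],[0,0,0],[0,0,0],[0,0,0],[0,0,0],[0,0,0],[0,0,0],[0,0,0],[0,0,0],[0,0,0],[0,0,0],[0,0,0],[0,0,0],[0,0,0],[0,0,0],[0,0,0]],"turn":[[0,0,-8.05],[0,0,-8.05],[0,0,-8.05],[0,0,-8.05],[0,0,-8.05],[0,0,-8.05],[0,0,-8.05],[0,0,-8.05],[0,0,-8.05],[0,0,-8.05],[0,0,-8.05],[0,0,-8.05],[0,0,-8.05],[0,0,-8.05],[0,0,-8.05],[0,0,-8.05],[0,0,-8.05],[0,0,-8.05]]}'
cat > st.py <<'E'
from h import *
import sys
o=robot.get_obs(); p=o["position"]; Rm=R.from_quat(o["tool_rot"]).as_matrix()
print("t",round(o["time"],2),"p",p.round(4),"yaw",np.degrees(np.arctan2(Rm[1,0],Rm[0,0])).round(2),"tz",Rm[:,2].round(4),"F",o["ft_force"].round(2),"M",o["moment"].round(2),"w",round(o["grip_width"],4))
if len(sys.argv)>3:
    g=np.array([float(v) for v in sys.argv[1:4]]); print("dp cm",(Rm.T@(g-p)*100).round(3))
E
python3 st.py 0.4808 0.2975 0.20
```

```text
time: 2.6
position: [0.5013, -0.0989, 0.2229]
tool_rot: [0.828, -0.561, 0.0, -0.0]
ft_force: [1.1, -0.8, -0.3]
grip_width: 0.0435
time: 4.4
position: [0.5005, -0.1006, 0.2227]
tool_rot: [0.782, 0.623, 0.0, 0.0]
ft_force: [0.1, 0.4, 0.8]
grip_width: 0.0433
t 4.4 p [ 0.5005 -0.1006  0.2227] yaw 77.05 tz [ 3.e-04 -1.e-04 -1.e+00] F [0.12 0.39 0.75] M [ 0.09 -0.18  0.  ] w 0.0433
dp cm [ 38.358 -10.846   2.263]
```

```bash
python3 -m creep '{"dp":[[3.84,-1.08,0],[3.84,-1.08,0],[3.84,-1.08,0],[3.84,-1.08,0],[3.84,-1.08,0],[3.84,-1.08,0],[3.84,-1.08,0],[3.84,-1.08,0],[3.84,-1.08,0],[3.84,-1.08,0],[0,0,0],[0,0,0]],"turn":[[0,0,0],[0,0,0],[0,0,0],[0,0,0],[0,0,0],[0,0,0],[0,0,0],[0,0,0],[0,0,0],[0,0,0],[0,0,0.3],[0,0,0]]}'
python3 st.py 0.4808 0.2975 0.085
python3 - <<'E'
from h import *
for n in("scene","top"):
    im=robot.camera(n); cv2.imwrite(f"pics/{n}1.png",im[:,:,::-1])
E
```

```text
time: 5.6
position: [0.4832, 0.2985, 0.2224]
tool_rot: [0.785, 0.619, -0.0, 0.0]
ft_force: [1.1, -0.4, 1.5]
grip_width: 0.0436
t 5.6 p [0.4832 0.2985 0.2224] yaw 76.55 tz [-1.e-04 -6.e-04 -1.e+00] F [ 1.1  -0.44  1.49] M [ 0.08 -0.1   0.01] w 0.0436
dp cm [-0.148 -0.209 13.741]
```

View pics/scene1.png

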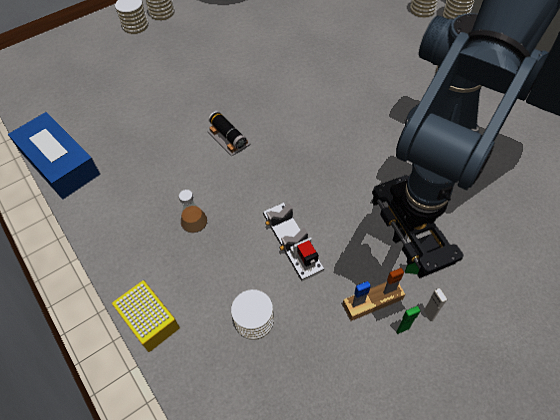

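View pics/top1.png

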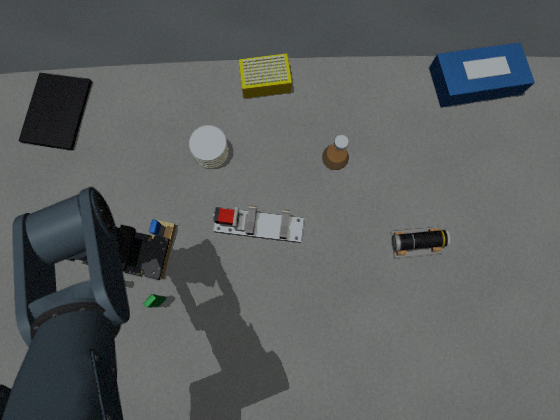

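```bash
python3 -m creep '{"dp":[[-0.15,-0.2,1.0],[0,0,2.5],[0,0,2.5],[0,0,2.5],[0,0,2.5],[0,0,1.5],[0,0,0.9],[0,0,0],[0,0,0]],"turn":[[0,0,0],[0,0,0],[0,0,0],[0,0,0],[0,0,0],[0,0,0],[0,0,0],[0,0,0],[0,0,0]]}'
python3 st.py 0.4808 0.2975 0.088
python3 -m creep '{"dp":[[0,0,0],[0,0,0],[0,0,0],[0,0,0],[0,0,0],[0,0,0]],"turn":[[0,0,0],[0,0,0],[0,0,0],[0,0,0],[0,0,0],[0,0,0]]}' 1 25
python3 st.py
python3 - <<'E'
from h import *
for n in("scene","top"):
    im=robot.camera(n); cv2.imwrite(f"pics/{n}2.png",im[:,:,::-1])
    if n=="scene": cv2.imwrite("pics/s2c.png",cv2.resize(im[200:340,320:480][:,:,::-1],None,fx=4,fy=4))
E
```

```text
time: 6.6
position: [0.4817, 0.2966, 0.0888]
tool_rot: [0.786, 0.618, 0.0, 0.0]
ft_force: [-0.6, 0.3, 0.1]
grip_width: 0.0433
t 6.6 p [0.4817 0.2966 0.0888] yaw 76.37 tz [ 4.e-04  1.e-04 -1.e+00] F [-0.65  0.31  0.15] M [ 0.11 -0.13  0.04] w 0.0433
dp cm [ 0.071 -0.108  0.083]
time: 7.2
position: [0.4814, 0.2971, 0.0888]
tool_rot: [0.786, 0.619, 0.0, 0.0]
ft_force: [-0.6, 0.0, 2.6]
grip_width: 0.0136
t 7.2 p [0.4814 0.2971 0.0888] yaw 76.42 tz [ 5.e-04  3.e-04 -1.e+00] F [-0.63  0.02  2.63] M [ 0.11 -0.04 -0.01] w 0.0136
```

View pics/s2c.png

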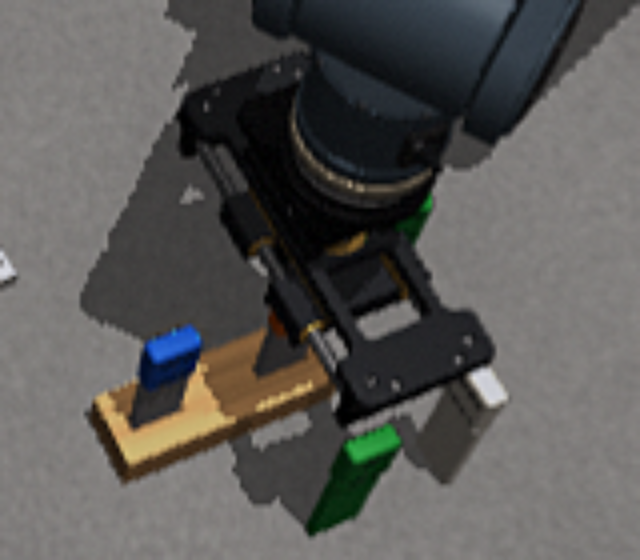

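```bash
python3 -m creep '{"dp":[[0,0,-0.5],[0,0,-1.5],[0,0,-2.5],[0,0,-2.5],[0,0,-2.5],[0,0,-2.5],[0,0,-1],[0,0,0]],"turn":[[0,0,0],[0,0,0],[0,0,0],[0,0,0],[0,0,0],[0,0,-2.4],[0,0,-2.4],[0,0,0]]}'
python3 st.py 0.5799 0.0878 0.2
```

```text
time: 8.1
position: [0.4821, 0.2973, 0.2204]
tool_rot: [0.759, 0.651, 0.002, 0.001]
ft_force: [-0.8, -0.1, -2.2]
grip_width: 0.0135
t 8.1 p [0.4821 0.2973 0.2204] yaw 81.22 tz [ 0.0035  0.0012 -1.    ] F [-0.83 -0.13 -2.24] M [ 0.1  -0.15 -0.05] w 0.0135
dp cm [-19.214  12.853   2.043]
```

```bash
python3 -m creep '{"dp":[[-2,1.35,0],[-3,2,0],[-3,2,0],[-3,2,0],[-3,2,0],[-3,2,0],[-2.2,1.5,0],[0,0,0],[0,0,0]],"turn":[[0,0,0],[0,0,0],[0,0,0],[0,0,0],[0,0,0],[0,0,0],[0,0,0],[0,0,0],[0,0,0]]}'
python3 st.py 0.5799 0.0878 0.133
python3 - <<'E'
from ov import *
o=robot.get_obs();p=o["position"]
rig=(0.5706,0.0275,np.radians(-8.8)); foot=p[2]-.0828
GB=s(box(-15,15,-3,3,0,78)+box(-15,15,-7,7,78,118)); GB=[tuple((q[0],q[1],q[2]+foot) for q in e) for e in GB]
for n in("scene","top"):
    im=robot.camera(n); cv2.imwrite(f"pics/{n}3.png",im[:,:,::-1])
    c=proj(n,[(p[0],p[1],.08)])[0]
    crop(n,im,[((p[0],p[1],np.radians(-8.8)),GB,(255,255,0)),(rig,RIG,(255,0,255))],c,50,f"pics/c3_{n}.png",7)
E
```

```text
time: 9.0
position: [0.5781, 0.0872, 0.2172]
tool_rot: [0.76, 0.65, -0.001, -0.001]
ft_force: [-0.7, -0.0, -1.6]
grip_width: 0.0137
t 9.0 p [0.5781 0.0872 0.2172] yaw 81.09 tz [-3.2e-03  6.0e-04 -1.0e+00] F [-0.74 -0.04 -1.65] M [ 0.07 -0.09 -0.04] w 0.0137
dp cm [0.086 0.2   8.421]
```

View pics/c3_scene.png

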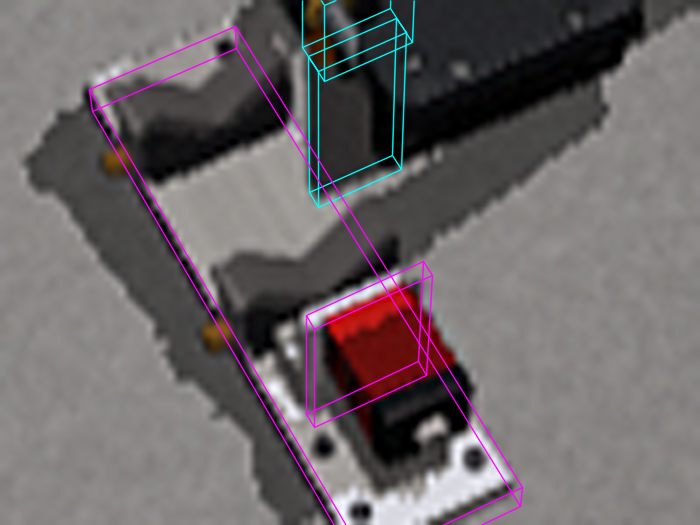

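View pics/c3_top.png

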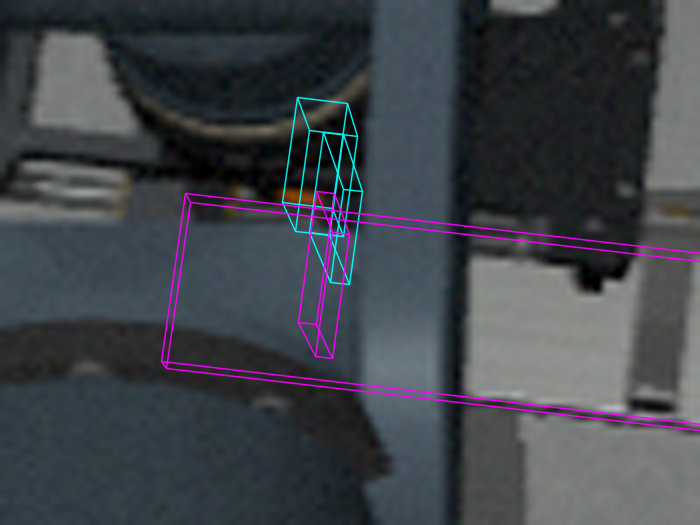

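Run:
```python
import cv2,numpy as np
a=cv2.imread("pics/scene3.png")[190:290,245:355]; b=cv2.imread("pics/scene0.png")[200:290,250:340]
cv2.imwrite("pics/z3.png",cv2.resize(a,None,fx=7,fy=6,interpolation=cv2.INTER_CUBIC))
cv2.imwrite("pics/z0.png",cv2.resize(b,None,fx=6.6,fy=6.6,interpolation=cv2.INTER_CUBIC))
t=cv2.imread("pics/top0.png")[195:250,205:310]
cv2.imwrite("pics/zt.png",cv2.resize(t,None,fx=7.5,fy=7.5,interpolation=cv2.INTER_CUBIC))
```

```text
(no output)
```

View pics/z3.png

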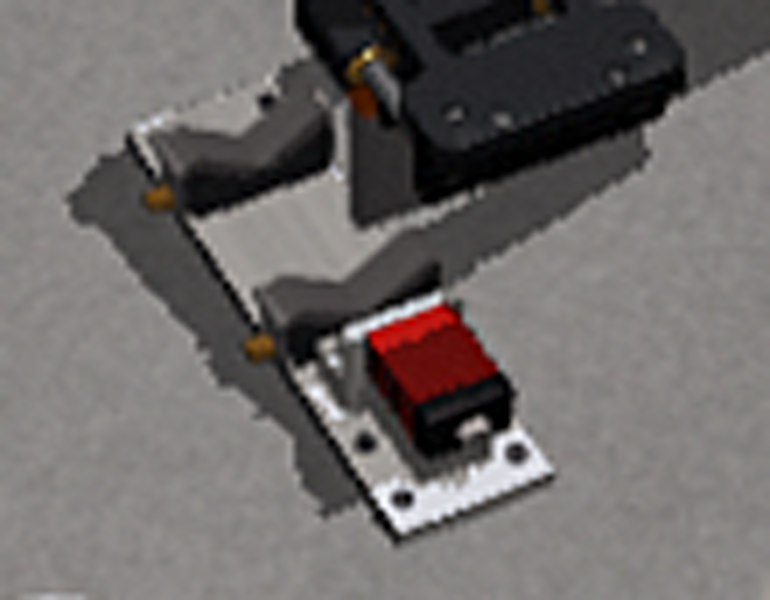

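View pics/z0.png

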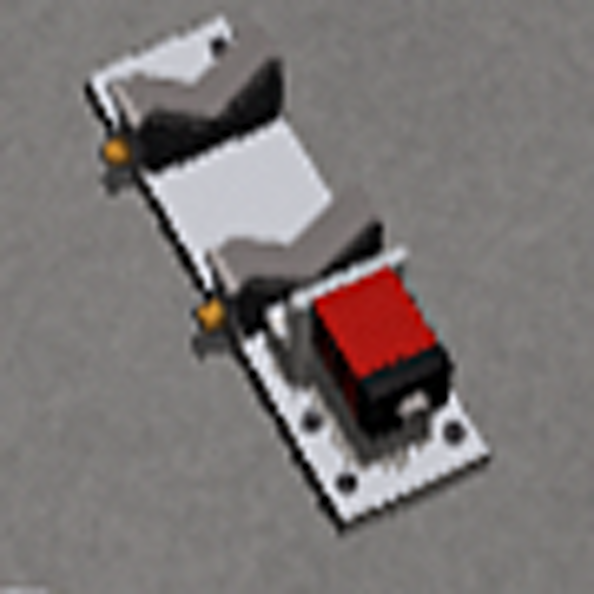

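View pics/zt.png

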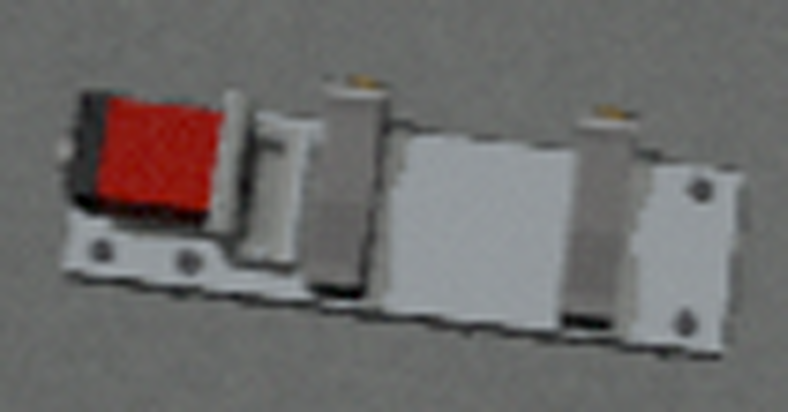

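Run:
```python
from ov import *
from scipy.optimize import least_squares
S=[((30,-85,15),(95,82)),((-30,-85,15),(225,17)),((-30,130,15),(490,455)),((30,130,15),(342,521))]
Tt=[((30,-85,15),(745,172)),((-30,-85,15),(722,352)),((-30,130,15),(65,272))]
def conv(L,x0,y0,f): return np.array([a for a,_ in L])/1000.,np.array([((u+.5)/f-.5+x0,(v+.5)/f-.5+y0) for _,(u,v) in L])
D={"scene":conv(S,250,200,6.6),"top":conv(Tt,205,195,7.5)}
for cs in(["scene"],["top"],["scene","top"]):
    f=lambda p:np.concatenate([(proj(c,T(*p,D[c][0]))-D[c][1]).ravel() for c in cs])
    r=least_squares(f,(.57,.027,-.15)); print(cs,r.x[:2].round(4),np.degrees(r.x[2]).round(2),r.fun.round(1))
```

```text
['scene'] [0.5702 0.0247] -9.58 [-0.8 -0.9  0.4  0.2  0.1  0.1  0.2  0.4]
['top'] [0.5706 0.0264] -9.12 [-0.  -0.1  0.3  0.1 -0.2 -0. ]
['scene', 'top'] [0.5706 0.0255] -9.4 [-0.8 -0.5  0.4  0.5  0.4  0.3  0.5  0.7  0.4  0.1  0.6  0.3  0.1 -0.3]
```

```bash
python3 - <<'E'
from ov import *
p=(.5781,.0872,np.radians(-9)); 
print(proj("scene",T(*p,[(.015,.003,.1344),(.015,-.003,.1344),(-.015,.003,.1344)])), (352.5/7-.5+245,225.5/6-.5+190),(412.5/7-.5+245,200.5/6-.5+190))
for n in["gauge_foot","gauge_grip"]:
    for d in robot.tip_of(n,"scene")[:4]: print(n,round(d["confidence"],2),tow("scene",d["point"]).round(4))
E
python3 st.py
```

```text
[[295.95014893 229.07798143]
 [294.70397555 227.04187473]
 [307.81347264 223.77288854]] (294.85714285714283, 227.08333333333334) (303.42857142857144, 222.91666666666666)
gauge_foot 0.87 [ 0.51    0.3792 -0.0044]
gauge_foot 0.84 [ 0.3949  0.2849 -0.0029]
gauge_foot 0.7 [0.4421 0.3853 0.0028]
gauge_foot 0.59 [0.5811 0.0836 0.1357]
gauge_grip 0.9 [0.4387 0.3879 0.0985]
gauge_grip 0.6 [0.5149 0.378  0.0983]
gauge_grip 0.58 [0.3926 0.28   0.0955]
gauge_grip 0.57 [0.5569 0.2783 0.1027]
t 9.2 p [0.578  0.0888 0.2182] yaw 81.29 tz [-1.3e-03  3.0e-04 -1.0e+00] F [-0.05  0.23 -2.  ] M [ 0.01 -0.16 -0.01] w 0.0142
```

```bash
python3 st.py .5797 .0829 .135; python3 -m creep '{"dp":[[-0.5,0.25,1],[0,0,2.2],[0,0,2.2],[0,0,2.0],[0,0,0.9],[0,0,0],[0,0,0],[0,0,0]],"turn":[[0,0,0.4],[0,0,0],[0,0,0],[0,0,0],[0,0,0],[0,0,0],[0,0,0],[0,0,0]]}'; for i in 1 2 3; do python3 -m creep '{"dp":[[0,0,0]],"turn":[[0,0,0]]}' >/dev/null;  python3 st.py .5797 .0829 .135; done
```

```text
t 9.2 p [0.578  0.0888 0.2182] yaw 81.29 tz [-1.3e-03  3.0e-04 -1.0e+00] F [-0.05  0.23 -2.  ] M [ 0.01 -0.16 -0.01] w 0.0142
dp cm [-0.556  0.264  8.318]
time: 10.0
position: [0.5816, 0.0823, 0.1366]
tool_rot: [0.761, 0.648, 0.001, 0.001]
ft_force: [0.6, 0.5, -0.5]
grip_width: 0.0138
t 10.1 p [0.5814 0.0823 0.1366] yaw 80.82 tz [ 2.3e-03 -1.0e-04 -1.0e+00] F [-0.49  0.05 -0.96] M [ 0.09 -0.11 -0.07] w 0.0139
dp cm [ 0.034 -0.18   0.164]
t 10.2 p [0.5811 0.0823 0.1364] yaw 80.82 tz [ 1.6e-03 -1.0e-04 -1.0e+00] F [-0.11 -0.1  -1.05] M [ 0.15 -0.07 -0.01] w 0.0138
dp cm [ 0.04  -0.152  0.136]
t 10.3 p [0.5809 0.0823 0.136 ] yaw 80.82 tz [ 9.e-04 -1.e-04 -1.e+00] F [ 0.91  0.23 -1.35] M [ 0.1  -0.15 -0.  ] w 0.0136
dp cm [ 0.045 -0.127  0.103]
```

```bash
python3 - <<'E'
from h import *
im=robot.camera("scene"); cv2.imwrite("pics/z4.png",cv2.resize(im[190:290,245:355][:,:,::-1],None,fx=7,fy=6,interpolation=cv2.INTER_CUBIC))
E
python3 st.py .5797 .0829 .135
```

```text
t 10.35 p [0.5808 0.0823 0.1359] yaw 80.82 tz [ 7.e-04 -0.e+00 -1.e+00] F [ 0.42 -0.18 -1.88] M [ 0.07 -0.1   0.03] w 0.0136
dp cm [ 0.042 -0.122  0.093]
```

View pics/z4.png

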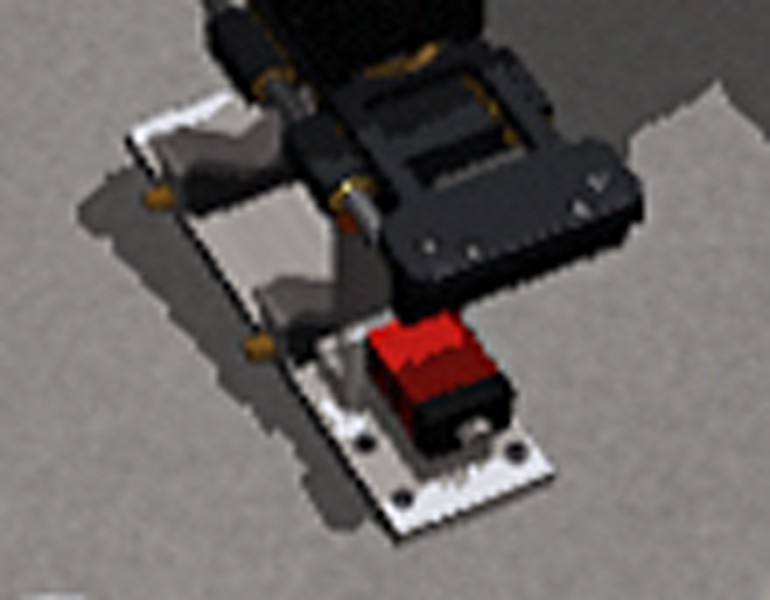

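Run:
```python
from ov import *
f=lambda uv:((uv-[245,190]+.5)*[7,6]-.5).round(0)
g=(.5808,.0823,np.radians(-9.2)); rig=(.5704,.0257,np.radians(-9.2))
print("blade L edge",f(proj("scene",T(*g,[(.015,.003,z) for z in(.06,.09,.13)]))))
print("blade L back",f(proj("scene",T(*g,[(.015,-.003,z) for z in(.06,.09,.13)]))))
print("plate top back",f(proj("scene",T(*rig,[(.022,.077,.084),(-.022,.077,.084),(.022,.071,.078),(0,.031,.038),(0,.049,.038),(0,-.031,.038),(.0285,.049,.062),(.024,.031,.062),(-.0285,.049,.062)]))))
```

```text
blade L edge [[345. 330.]
 [344. 292.]
 [344. 238.]]
blade L back [[336. 319.]
 [336. 280.]
 [335. 225.]]
plate top back [[352. 339.]
 [470. 293.]
 [343. 334.]
 [347. 285.]
 [371. 319.]
 [268. 170.]
 [296. 318.]
 [284. 278.]
 [446. 260.]]
```

Run:
```python
from ov import *
f=lambda uv:((uv-[205,195]+.5)*7.5-.5).round(0)
rig=(.5704,.0257,np.radians(-9.2))
P=lambda L:f(proj("top",T(*rig,np.array(L)/1000.)))
print("plate top edge y77",P([(22,77,84),(-22,77,84),(22,75,84),(-22,75,84)]))
print("saddle+",P([(28.5,49,62),(28.5,31,62),(-28.5,49,62),(-28.5,31,62)]))
print("saddle-",P([(28.5,-31,62),(28.5,-49,62),(-28.5,-31,62),(-28.5,-49,62)]))
print("cam",P([(0,128,83)]))
```

```text
plate top edge y77 [[233.  90.]
 [212. 231.]
 [239.  91.]
 [219. 232.]]
saddle+ [[330.  96.]
 [387. 103.]
 [305. 275.]
 [362. 282.]]
saddle- [[584. 127.]
 [641. 134.]
 [561. 307.]
 [619. 314.]]
cam [[ 58. 141.]]
```

Run:
```python
import cv2
t=cv2.imread("pics/top0.png")[200:245,210:262]
cv2.imwrite("pics/zt2.png",cv2.resize(t,None,fx=15,fy=13,interpolation=cv2.INTER_NEAREST))
```

```text
(no output)
```

View pics/zt2.png

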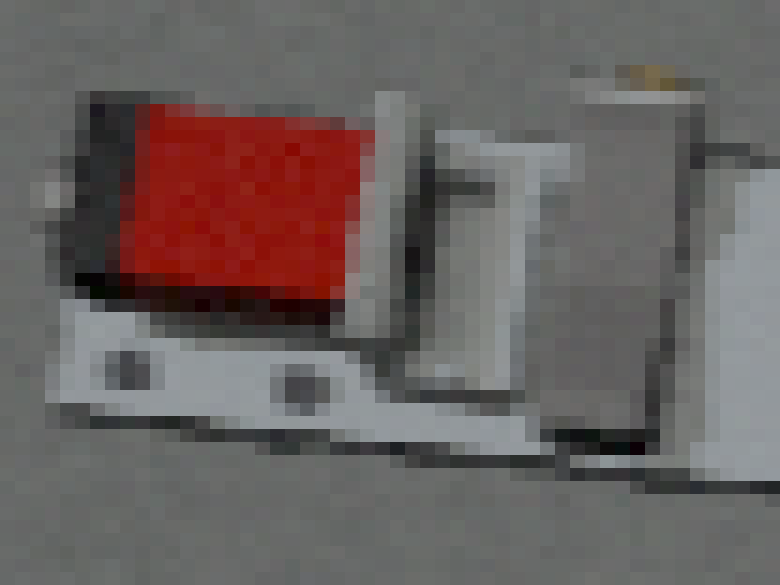

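```bash
python3 -m creep '{"dp":[[0.3,0,0],[0.2,-0.03,0.05],[0,0,0],[0,0,0]],"turn":[[0,0,0],[0,0,0],[0,0,0],[0,0,0]]}'; for i in 1 2 3 4 5 6; do python3 -m creep '{"dp":[[0.1,0,0],[0,0,0]],"turn":[[0,0,0],[0,0,0]]}' >/dev/null;  python3 st.py; done
```

```text
time: 10.75
position: [0.5811, 0.0874, 0.1349]
tool_rot: [0.761, 0.648, -0.0, -0.0]
ft_force: [0.6, -0.2, -0.8]
grip_width: 0.0138
t 10.95 p [0.5814 0.0883 0.1351] yaw 80.82 tz [ 0.e+00  1.e-04 -1.e+00] F [ 0.61 -0.25 -1.41] M [ 0.1  -0.14 -0.  ] w 0.0137
t 11.15 p [0.5815 0.0893 0.135 ] yaw 80.82 tz [-0.e+00  1.e-04 -1.e+00] F [-0.17 -0.34 -2.03] M [ 0.04 -0.14  0.04] w 0.014
t 11.35 p [0.5817 0.0903 0.1351] yaw 80.82 tz [ 1.e-04  1.e-04 -1.e+00] F [-0.02  0.49 -2.03] M [ 0.09 -0.16 -0.01] w 0.0138
t 11.55 p [0.5818 0.0913 0.1351] yaw 80.83 tz [ 1.e-04  0.e+00 -1.e+00] F [-0.55  0.39 -1.03] M [ 0.05 -0.15 -0.02] w 0.0139
t 11.75 p [0.582  0.0923 0.1351] yaw 80.82 tz [-0. -0. -1.] F [ 0.08  0.45 -0.78] M [ 0.08 -0.11 -0.04] w 0.0137
t 11.95 p [0.582  0.0926 0.1351] yaw 80.85 tz [-3.0e-04 -1.3e-03 -1.0e+00] F [-1.25 -3.03 -0.33] M [-0.47 -0.07 -0.06] w 0.0136
```

```bash
python3 -m creep '{"dp":[[-0.21,0,0],[0,0,0],[0,0,0.3],[0,0,0.3],[0,0,0.3],[0,0,0]],"turn":[[0,0,0],[0,0,0],[0,0,0],[0,0,0],[0,0,0],[0,0,0]]}' >/dev/null; python3 st.py; for i in 1 2 3; do python3 -m creep '{"dp":[[0,0,0.3],[0,0,0.3],[0,0,0]],"turn":[[0,0,0],[0,0,0],[0,0,0]]}' >/dev/null;  python3 st.py; done
```

```text
t 12.55 p [0.5813 0.0912 0.1253] yaw 80.82 tz [-1.4e-03  2.0e-04 -1.0e+00] F [-0.82  1.53 -0.98] M [-0.01 -0.09  0.04] w 0.0139
t 12.85 p [0.5814 0.0911 0.1195] yaw 80.82 tz [-0.0011  0.     -1.    ] F [-0.67  0.15 -0.6 ] M [ 0.08 -0.17  0.02] w 0.0141
t 13.15 p [0.5814 0.0911 0.1135] yaw 80.82 tz [-1.e-03  1.e-04 -1.e+00] F [ 0.28 -0.02 -1.44] M [ 0.06 -0.12 -0.02] w 0.0138
t 13.45 p [0.5814 0.0911 0.1076] yaw 80.82 tz [-1.e-03  1.e-04 -1.e+00] F [-0.71 -0.14 -1.32] M [ 0.1  -0.18  0.01] w 0.0139
```

Foot is now ~25 mm up, already below the lip without contact. Continuing down.

```bash
for i in 1 2 3 4 5 6; do python3 -m creep '{"dp":[[0,0,0.2],[0,0,0]],"turn":[[0,0,0],[0,0,0]]}' >/dev/null;  python3 st.py|cut -c1-120; done
```

```text
t 13.65 p [0.5817 0.0911 0.1058] yaw 80.82 tz [-4.e-04  0.e+00 -1.e+00] F [-0.13  0.   -1.65] M [ 0.04 -0.14 -0.  ] w 0.
t 13.85 p [0.5816 0.0911 0.1038] yaw 80.81 tz [-4.e-04  0.e+00 -1.e+00] F [-0.79  0.48 -0.76] M [ 0.08 -0.1   0.06] w 0.
t 14.05 p [0.5816 0.0911 0.1018] yaw 80.82 tz [-5.e-04  0.e+00 -1.e+00] F [-0.66 -1.31 -0.65] M [ 0.09 -0.11  0.02] w 0.
t 14.25 p [0.5816 0.0911 0.0998] yaw 80.82 tz [-5.e-04  0.e+00 -1.e+00] F [-0.82  0.13 -0.85] M [ 0.09 -0.17  0.03] w 0.
t 14.45 p [0.5818 0.0911 0.0979] yaw 80.82 tz [ 0.  0. -1.] F [-0.05  0.81 -1.71] M [ 0.15 -0.1  -0.05] w 0.0139
t 14.65 p [0.5823 0.0912 0.0978] yaw 80.82 tz [ 0.0015 -0.     -1.    ] F [-1.81  0.01  7.49] M [0.08 0.29 0.05] w 0.013
```

```bash
python3 -m creep '{"dp":[[0,0,-0.1],[0,0,0],[0,0,0],[0,0,0],[0,0,0],[0,0,-1],[0,0,-2],[0,0,-2.5],[0,0,-2.5],[0,0,-2],[0,0,0]],"turn":[[0,0,0],[0,0,0],[0,0,0],[0,0,0],[0,0,0],[0,0,0],[0,0,0],[0,0,0],[0,0,0],[0,0,0],[0,0,0]]}' 0; python3 st.py
```

```text
time: 15.75
position: [0.5841, 0.0911, 0.2008]
tool_rot: [0.761, 0.648, 0.003, 0.003]
ft_force: [0.5, -0.5, 0.5]
grip_width: 0.0435
t 15.75 p [0.5841 0.0911 0.2008] yaw 80.83 tz [ 7.7e-03 -3.0e-04 -1.0e+00] F [ 0.53 -0.45  0.51] M [ 0.02 -0.15 -0.  ] w 0.0435
```

```bash
python3 -m creep '{"dp":[[-2,0,0],[-4,0.05,0],[-4.5,0.05,0],[-4.5,0.05,0],[-4.5,0.05,0],[-4.5,0.05,0],[-4.5,0.05,0],[-4.5,0.05,0],[-4.5,0.05,0],[-4,0,0],[-2.2,0,0],[0,0,0]],"turn":[[0,0,0],[0,0,0],[0,0,0],[0,0,0],[0,0,0],[0,0,0],[0,0,0],[0,0,0],[0,0,0],[0,0,0],[0,0,0],[0,0,0]]}' -0.6; python3 st.py
python3 - <<'E'
from ov import *
for n in("scene","top"):
    im=robot.camera(n); cv2.imwrite(f"pics/{n}5.png",im[:,:,::-1])
im=cv2.imread("pics/scene5.png"); a=cv2.resize(im[195:285,245:335],(540,540),interpolation=cv2.INTER_CUBIC)
t0=cv2.imread("pics/top0.png");b=cv2.imread("pics/scene0.png")
c=np.vstack([cv2.resize(t0[215:265,380:460],(432,270),interpolation=cv2.INTER_CUBIC),cv2.resize(b[100:160,195:255],(270,270),interpolation=cv2.INTER_CUBIC)[:, :].repeat(1,1) if False else cv2.copyMakeBorder(cv2.resize(b[100:160,195:255],(270,270),interpolation=cv2.INTER_CUBIC),0,0,0,162,cv2.BORDER_CONSTANT)])
cv2.imwrite("pics/z5.png",a); cv2.imwrite("pics/lz.png",cv2.resize(t0[215:265,380:460],None,fx=9.5,fy=9.5,interpolation=cv2.INTER_CUBIC))
E
```

```text
time: 16.95
position: [0.515, -0.3444, 0.1961]
tool_rot: [0.763, 0.647, -0.0, 0.0]
ft_force: [-0.6, 0.5, -0.0]
grip_width: 0.0698
t 16.95 p [ 0.515  -0.3444  0.1961] yaw 80.58 tz [-3.e-04 -8.e-04 -1.e+00] F [-0.59  0.54 -0.01] M [ 0.09 -0.15 -0.01] w 0.0698
```

View pics/z5.png

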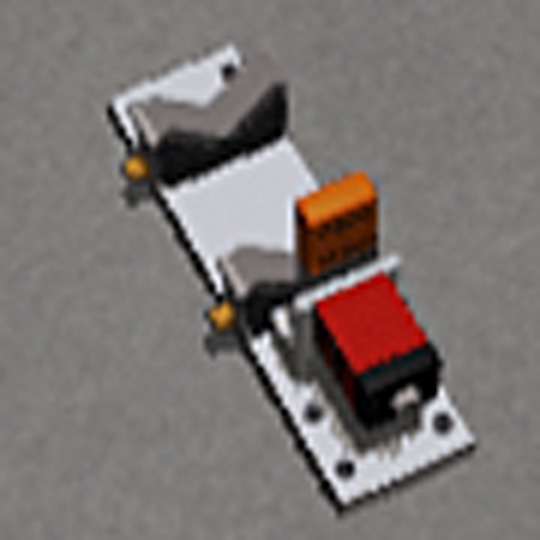

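View pics/lz.png

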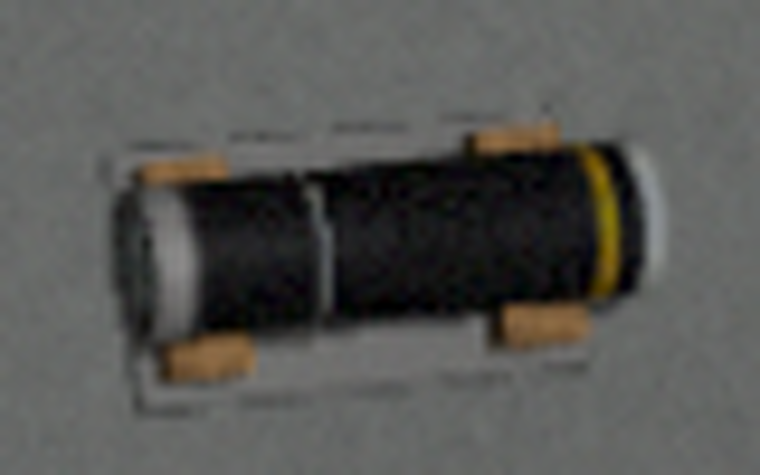

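```bash
python3 - <<'E'
from ov import *
from scipy.optimize import least_squares
L=[((34,60,6),(107,150)),((-34,60,6),(138,410)),((-34,-60,6),(592,366)),((34,-60,6),(548,107))]
P=np.array([a for a,_ in L])/1000.; uv=np.array([((u+.5)/9.5-.5+380,(v+.5)/9.5-.5+215) for _,(u,v) in L])
r=least_squares(lambda p:(proj("top",T(*p,P))-uv).ravel(),(.52,-.34,0)); print(r.x[:2],np.degrees(r.x[2]),r.fun.round(1))
c=lambda u,v:((u+.5)/9.5-.5+380,(v+.5)/9.5-.5+215)
a=atz("top",[c(190,261.5),c(590,222)],.036); print(a, np.degrees(np.arctan2(-(a[0]-a[1])[0],(a[0]-a[1])[1])))
e=atz("top",[c(120,250),c(665,215)],.036); print("ends",e)
print(atz("top",[c(145,260),c(640,215)],.045))
E
python3 st.py .519 -.341 .0175
```

```text
[ 0.51776118 -0.33629759] 3.1196048747995935 [-0.4 -0.   0.1  0.1 -0.1 -0.1  0.4  0. ]
[[ 0.51451878 -0.28661811  0.036     ]
 [ 0.52034743 -0.39068655  0.036     ]] 3.2056626220891418
ends [[ 0.51813794 -0.26902938  0.036     ]
 [ 0.52132778 -0.41048682  0.036     ]]
[[ 0.51417875 -0.27284024  0.045     ]
 [ 0.52036763 -0.40056171  0.045     ]]
t 17.05 p [ 0.5153 -0.3404  0.196 ] yaw 80.74 tz [-0.0014  0.0022 -1.    ] F [-0.2   0.3   0.35] M [ 0.07 -0.12  0.06] w 0.0697
dp cm [-0.031  0.411 17.853]
```

```bash
python3 -m creep '{"dp":[[0,0,0],[0,0,0],[0,0,0],[0,0,0],[0,0,0],[0,0,0],[0,0,0],[0,0,0],[0,0,0],[0,0,0],[0,0,0],[0,0,0]],"turn":[[0,0,7.76],[0,0,7.76],[0,0,7.76],[0,0,7.76],[0,0,7.76],[0,0,7.76],[0,0,7.76],[0,0,7.76],[0,0,7.76],[0,0,7.76],[0,0,0],[0,0,0]]}' >/dev/null; python3 st.py .5178 -.338 .0175
```

```text
t 18.25 p [ 0.5162 -0.3393  0.1969] yaw 3.48 tz [-6.e-04  8.e-04 -1.e+00] F [ 0.87 -0.84 -0.44] M [-0.03 -0.13  0.06] w 0.0696
dp cm [ 0.182 -0.109 17.936]
```

```bash
python3 -m creep '{"dp":[[0.17,-0.1,1],[0,0,2.5],[0,0,3],[0,0,3],[0,0,2.5],[0,0,2],[0,0,1.5],[0,0,1.2],[0,0,0.7],[0,0,0.3],[0,0,0],[0,0,0]],"turn":[[0,0,0.4],[0,0,0],[0,0,0],[0,0,0],[0,0,0],[0,0,0],[0,0,0],[0,0,0],[0,0,0],[0,0,0],[0,0,0],[0,0,0]]}' >/dev/null; python3 st.py .5178 -.338 .0175
python3 -m creep '{"dp":[[0,0,0],[0,0,0],[0,0,0],[0,0,0],[0,0,0],[0,0,0]],"turn":[[0,0,0],[0,0,0],[0,0,0],[0,0,0],[0,0,0],[0,0,0]]}' 1 35; python3 st.py
python3 - <<'E'
from ov import *
im=robot.camera("scene"); cv2.imwrite("pics/z6.png",cv2.resize(im[80:190,170:290][:,:,::-1],None,fx=6,fy=5,interpolation=cv2.INTER_CUBIC))
E
```

```text
t 19.45 p [ 0.5181 -0.3403  0.0208] yaw 2.82 tz [ 0.0012 -0.0011 -1.    ] F [0.35 0.54 0.21] M [-0.01 -0.11  0.  ] w 0.0697
dp cm [-0.022 -0.228  0.332]
time: 20.05
position: [0.5176, -0.3399, 0.0201]
tool_rot: [1.0, 0.025, -0.0, 0.0]
ft_force: [-0.3, 0.5, 0.3]
grip_width: 0.0391
t 20.05 p [ 0.5176 -0.3399  0.0201] yaw 2.82 tz [ 0. -0. -1.] F [-0.31  0.47  0.27] M [-0.02 -0.09 -0.02] w 0.0391
```

View pics/z6.png

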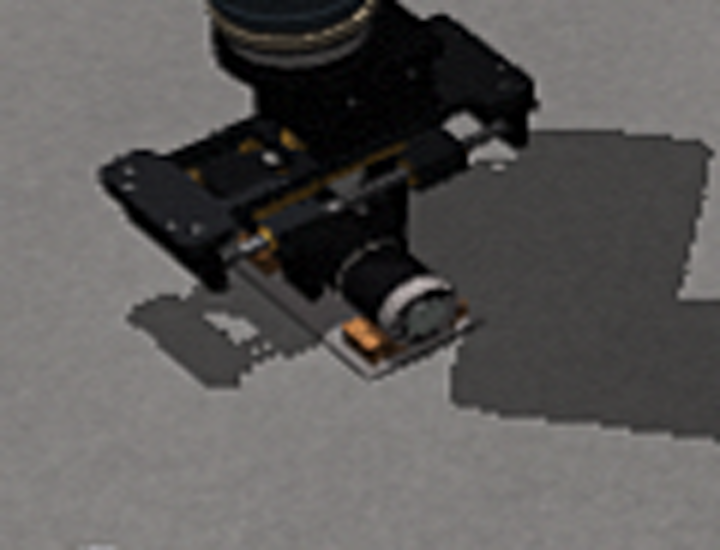

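```bash
python3 -m creep '{"dp":[[0,0,-0.5],[0,0,-1.5],[0,0,-2.5],[0,0,-2.5],[0,0,-2.5],[0,0,-1],[0,0,-0.5],[0,0,0]],"turn":[[0,0,0],[0,0,0],[0,0,0],[0,0,0],[0,0,3],[0,0,6],[0,0,3],[0,0,0]]}' >/dev/null; python3 st.py .5682 .0119 .13
```

```text
t 20.9 p [ 0.5181 -0.3402  0.132 ] yaw -9.17 tz [ 0.002  -0.0019 -1.    ] F [ 0.45 -0.24 -2.72] M [ 0.04 -0.06 -0.02] w 0.039
dp cm [ -0.667 -35.559   0.147]
```

```bash
python3 -m creep '{"dp":[[0,-1.5,0],[-0.07,-3.5,0],[-0.07,-4,0],[-0.07,-4,0],[-0.07,-4,0],[-0.07,-4,0],[-0.07,-4,0],[-0.07,-4,0],[-0.07,-3.5,0],[-0.07,-2,0],[-0.07,-1,0],[0,0,0],[0,0,0],[0,0,0]],"turn":[[0,0,0],[0,0,0],[0,0,0],[0,0,0],[0,0,0],[0,0,0],[0,0,0],[0,0,0],[0,0,0],[0,0,0],[0,0,0],[0,0,0],[0,0,0],[0,0,0]]}' >/dev/null; python3 st.py .5682 .0119 .056
python3 - <<'E'
from ov import *
for n in("scene","top"):
    im=robot.camera(n); cv2.imwrite(f"pics/{n}7.png",im[:,:,::-1])
o=robot.get_obs();p=o["position"];zc=p[2]+.0159
rig=(0.5704,0.0257,np.radians(-9.2))
a=np.linspace(0,2*np.pi,25);ring=lambda y:[((.02*np.cos(a[i]),y,.02*np.sin(a[i])+zc),(.02*np.cos(a[i+1]),y,.02*np.sin(a[i+1])+zc)) for i in range(24)]
im=robot.camera("scene")
crop("scene",im,[((p[0],p[1],np.radians(-9.2)),ring(.065)+ring(-.065),(255,255,0)),(rig,RIG,(255,0,255))],(290,225),50,"pics/z7.png",7)
E
```

```text
t 22.3 p [0.5673 0.0106 0.1299] yaw -9.25 tz [-3.e-04 -3.e-04 -1.e+00] F [-0.91 -0.47 -3.46] M [-0.   -0.1  -0.01] w 0.0392
dp cm [ 0.071 -0.146  7.394]
```

View pics/z7.png

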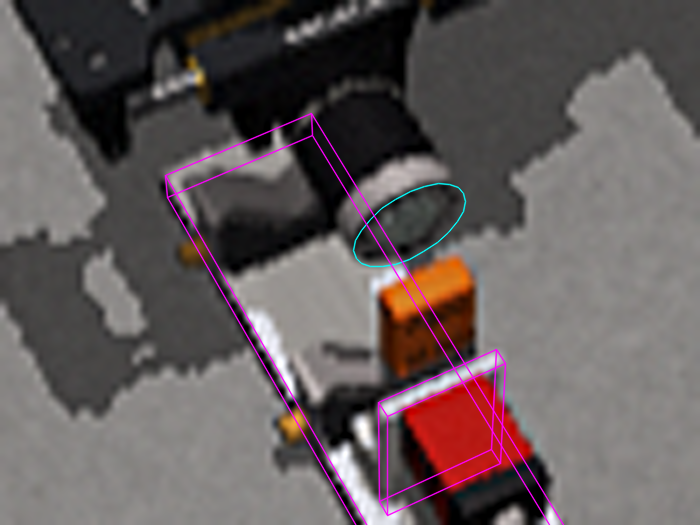

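```bash
python3 -m creep '{"dp":[[0.07,0,1],[0,0,2],[0,0,2],[0,0,1],[0,0,0.6],[0,0,0],[0,0,0]],"turn":[[0,0,0],[0,0,0],[0,0,0],[0,0,0],[0,0,0],[0,0,0],[0,0,0]]}' >/dev/null; python3 st.py .5682 .0119 .0501; for i in 1 2 3; do python3 -m creep '{"dp":[[0,0,0.2],[0,0,0]],"turn":[[0,0,0],[0,0,0]]}' >/dev/null;  python3 st.py .5682 .0119 .0501; done
```

```text
t 23.15 p [0.5686 0.0115 0.0644] yaw -9.19 tz [ 1.e-03 -2.e-04 -1.e+00] F [ 0.   -0.46 -2.55] M [-0.   -0.1   0.04] w 0.039
dp cm [-0.046 -0.034  1.431]
t 23.35 p [0.5684 0.0116 0.0625] yaw -9.18 tz [ 1.e-03 -2.e-04 -1.e+00] F [ 0.82 -0.03 -2.69] M [-0.01 -0.11  0.04] w 0.0393
dp cm [-0.028 -0.026  1.244]
t 23.55 p [0.568  0.0117 0.0601] yaw -9.18 tz [-0. -0. -1.] F [ 0.02  0.17 -2.9 ] M [-0.01 -0.08 -0.01] w 0.039
dp cm [ 0.015 -0.026  1.   ]
t 23.75 p [0.5679 0.0117 0.0578] yaw -9.18 tz [-4.e-04  1.e-04 -1.e+00] F [ 0.32  0.04 -2.  ] M [ 0.06 -0.06 -0.02] w 0.0395
dp cm [ 0.027 -0.029  0.774]
```

```bash
python3 -m creep '{"dp":[[0,0,0.2],[0,0,0.2],[0,0,0]],"turn":[[0,0,0],[0,0,0],[0,0,0]]}' >/dev/null; python3 st.py; for i in 1 2 3 4; do python3 -m creep '{"dp":[[0,0,0.1],[0,0,0]],"turn":[[0,0,0],[0,0,0]]}' >/dev/null;  python3 st.py .5682 .0119 .0501; done
```

```text
t 24.05 p [0.5678 0.0117 0.0537] yaw -9.18 tz [-8.e-04  1.e-04 -1.e+00] F [-0.87  0.37 -2.99] M [-0.06 -0.07  0.  ] w 0.0392
t 24.25 p [0.568  0.0116 0.0529] yaw -9.18 tz [-2.e-04  0.e+00 -1.e+00] F [-0.2  -0.69 -3.12] M [-0.08 -0.09  0.05] w 0.0389
dp cm [ 0.014 -0.03   0.282]
t 24.45 p [0.568  0.0116 0.052 ] yaw -9.18 tz [-1.e-04  0.e+00 -1.e+00] F [ 0.24  0.27 -1.98] M [-0.03 -0.13 -0.03] w 0.0391
dp cm [ 0.015 -0.028  0.187]
t 24.65 p [0.568  0.0116 0.051 ] yaw -9.18 tz [-2.e-04  0.e+00 -1.e+00] F [ 0.14 -0.39 -3.44] M [ 0.01 -0.08 -0.03] w 0.0392
dp cm [ 0.015 -0.029  0.086]
t 24.85 p [0.5682 0.0116 0.0503] yaw -9.21 tz [ 4.e-04  1.e-04 -1.e+00] F [-1.41 -0.26  0.12] M [-0.02 -0.03 -0.12] w 0.0392
dp cm [-0.007 -0.025  0.021]
```

```bash
for i in 1 2 3; do python3 -m creep '{"dp":[[0,-0.15,0],[0,-0.15,0],[0,0,0]],"turn":[[0,0,0],[0,0,0],[0,0,0]]}' >/dev/null;  python3 st.py; done
```

```text
t 25.15 p [0.5687 0.0146 0.0503] yaw -9.18 tz [ 5.e-04 -1.e-04 -1.e+00] F [-1.33 -0.79  0.95] M [-0.13  0.03 -0.15] w 0.0391
t 25.45 p [0.5693 0.0177 0.0503] yaw -9.18 tz [ 5.e-04 -0.e+00 -1.e+00] F [-1.13 -0.74  3.08] M [-0.26  0.02 -0.16] w 0.0395
t 25.75 p [0.5697 0.0206 0.0502] yaw -9.18 tz [ 4.e-04  0.e+00 -1.e+00] F [-1.27 -1.74  3.96] M [-0.33  0.09 -0.23] w 0.0386
```

```bash
for i in 1 2 3 4 5; do python3 -m creep '{"dp":[[0,-0.1,0],[0,0,0]],"turn":[[0,0,0],[0,0,0]]}' >/dev/null;  python3 st.py; done
```

```text
t 25.95 p [0.5698 0.0215 0.0502] yaw -9.18 tz [ 4.e-04 -1.e-04 -1.e+00] F [-1.02 -2.96  4.67] M [-0.32  0.15 -0.28] w 0.0391
t 26.15 p [0.57   0.0225 0.0502] yaw -9.18 tz [ 4.e-04 -1.e-04 -1.e+00] F [-0.63 -2.74  4.91] M [-0.53  0.1  -0.21] w 0.0392
t 26.35 p [0.5701 0.0234 0.0502] yaw -9.18 tz [ 3.e-04 -1.e-04 -1.e+00] F [-1.12 -1.45  5.49] M [-0.48  0.19 -0.29] w 0.0391
t 26.55 p [0.5703 0.0244 0.0502] yaw -9.18 tz [ 3.e-04 -2.e-04 -1.e+00] F [-2.31 -3.67  4.21] M [-0.43  0.13 -0.17] w 0.0391
t 26.75 p [0.5704 0.025  0.0502] yaw -9.16 tz [ 2.e-04 -7.e-04 -1.e+00] F [-1.64 -4.88  4.98] M [-0.63  0.17 -0.21] w 0.0393
```

```bash
for i in 1 2 3; do python3 -m creep '{"dp":[[0,-0.05,0],[0,0,0]],"turn":[[0,0,0],[0,0,0]]}' >/dev/null;  python3 st.py; done
python3 - <<'E'
from ov import *
p=robot.get_obs()["position"]
im=robot.camera("scene"); cv2.imwrite("pics/scene8.png",im[:,:,::-1])
cv2.imwrite("pics/z8.png",cv2.resize(im[185:285,245:345][:,:,::-1],None,fx=6,fy=6,interpolation=cv2.INTER_CUBIC))
im=robot.camera("top");cv2.imwrite("pics/t8.png",cv2.resize(im[190:250,200:310][:,:,::-1],None,fx=7,fy=7,interpolation=cv2.INTER_CUBIC))
E
```

```text
t 26.95 p [0.5704 0.0251 0.0502] yaw -9.14 tz [-0.     -0.0014 -1.    ] F [-1.7  -5.89  5.84] M [-0.97  0.23 -0.21] w 0.0392
t 27.15 p [0.5704 0.0251 0.0502] yaw -9.13 tz [-3.0e-04 -2.1e-03 -1.0e+00] F [-2.18 -7.88  5.88] M [-1.2   0.31 -0.23] w 0.0388
t 27.35 p [0.5704 0.0251 0.0502] yaw -9.12 tz [-5.0e-04 -2.7e-03 -1.0e+00] F [-2.88 -8.69  4.4 ] M [-1.49  0.33 -0.29] w 0.0394
```

View pics/z8.png

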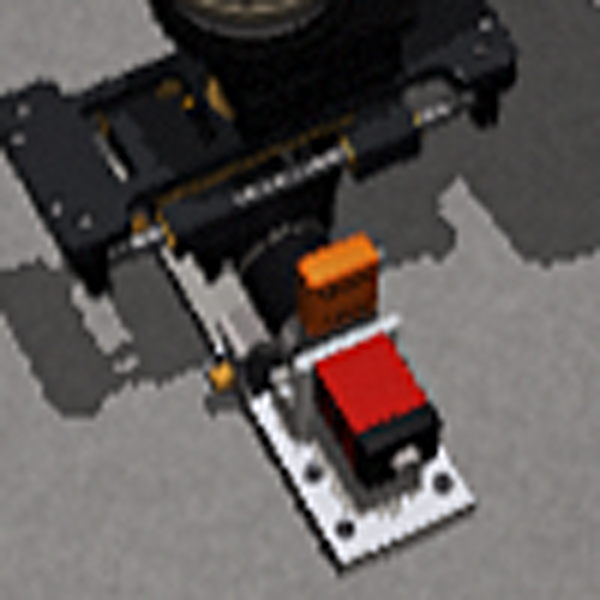

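View pics/t8.png

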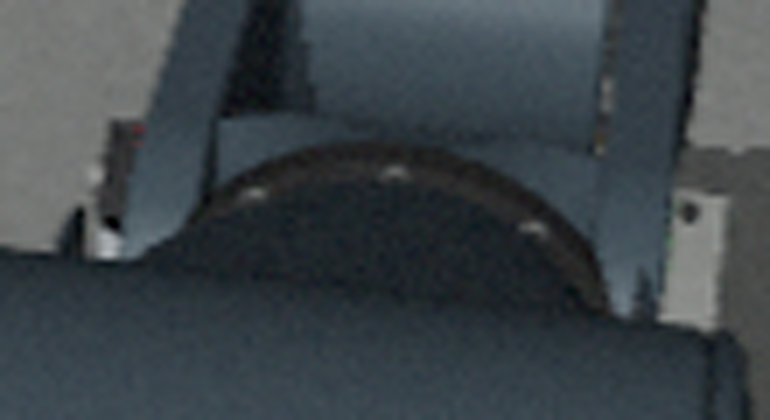

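```bash
python3 -m creep '{"dp":[[0,0.05,0.03],[0,0,0],[0,0,0]],"turn":[[0,0,0],[0,0,0],[0,0,0]]}' >/dev/null;  python3 st.py; for i in 1 2 ; do python3 -m creep '{"dp":[[0,0,0.03],[0,0,0],[0,0,0]],"turn":[[0,0,0],[0,0,0],[0,0,0]]}' >/dev/null;  python3 st.py; done
```

```text
t 27.75 p [0.5704 0.0251 0.0502] yaw -9.15 tz [-2.0e-04 -1.9e-03 -1.0e+00] F [-2.33 -7.17  7.62] M [-1.18  0.4  -0.19] w 0.0393
t 28.05 p [0.5704 0.025  0.0502] yaw -9.15 tz [-1.e-04 -2.e-03 -1.e+00] F [-3.15 -7.01  9.43] M [-1.23  0.42 -0.24] w 0.039
t 28.35 p [0.5704 0.0251 0.0501] yaw -9.14 tz [-1.e-04 -2.e-03 -1.e+00] F [-3.71 -6.54 11.66] M [-1.15  0.54 -0.26] w 0.0389
```

```bash
python3 -m creep '{"dp":[[-0.02,0.03,-0.02],[0,0,0],[0,0,0],[0,0,0]],"turn":[[0,0,0],[0,0,0],[0,0,0],[0,0,0]]}' >/dev/null;for i in 1 2 3 4; do python3 -m creep '{"dp":[[0,0,0],[0,0,0],[0,0,0]],"turn":[[0,0,0],[0,0,0],[0,0,0]]}' >/dev/null;  python3 st.py; done
python3 - <<'E'
from h import *
im=robot.camera("scene"); cv2.imwrite("pics/scene9.png",im[:,:,::-1])
for n in["thin_gauge_grip","dishes","flask","gauge_foot","gauge_grip","lens_rear"]:
    for d in robot.tip_of(n,"scene")[:4]: print(n,round(d["confidence"],2),tow("scene",d["point"]).round(4))
E
```

```text
t 29.05 p [0.5704 0.0251 0.0502] yaw -9.15 tz [ 5.0e-04 -1.6e-03 -1.0e+00] F [-2.71 -6.82  9.6 ] M [-1.    0.39 -0.27] w 0.0393
t 29.35 p [0.5704 0.0251 0.0502] yaw -9.15 tz [ 5.0e-04 -1.6e-03 -1.0e+00] F [-2.92 -5.35  8.65] M [-1.05  0.4  -0.25] w 0.0395
t 29.65 p [0.5704 0.0251 0.0502] yaw -9.15 tz [ 5.0e-04 -1.6e-03 -1.0e+00] F [-2.3  -7.29 10.14] M [-1.05  0.43 -0.24] w 0.0397
t 29.95 p [0.5704 0.0251 0.0502] yaw -9.15 tz [ 5.0e-04 -1.6e-03 -1.0e+00] F [-2.43 -6.2   8.71] M [-1.03  0.36 -0.26] w 0.039
thin_gauge_grip 0.84 [0.5565 0.2789 0.1031]
dishes 0.9 [0.7676 0.1587 0.    ]
dishes 0.26 [0.5749 0.0216 0.0642]
flask 0.57 [ 7.414e-01 -1.533e-01  2.000e-04]
gauge_foot 0.9 [ 0.5093  0.3793 -0.0016]
gauge_foot 0.74 [ 0.3943  0.2853 -0.003 ]
gauge_foot 0.66 [0.443  0.3845 0.0039]
gauge_foot 0.41 [ 0.5219  0.2855 -0.0007]
gauge_grip 0.88 [0.4407 0.3893 0.0979]
gauge_grip 0.8 [0.3923 0.2797 0.0966]
gauge_grip 0.76 [0.5123 0.3772 0.0967]
gauge_grip 0.56 [0.5842 0.0869 0.1066]
lens_rear 0.74 [0.5846 0.087  0.067 ]
lens_rear 0.55 [0.5683 0.02   0.003 ]
lens_rear 0.37 [0.5711 0.0224 0.0638]
```

View pics/scene9.png

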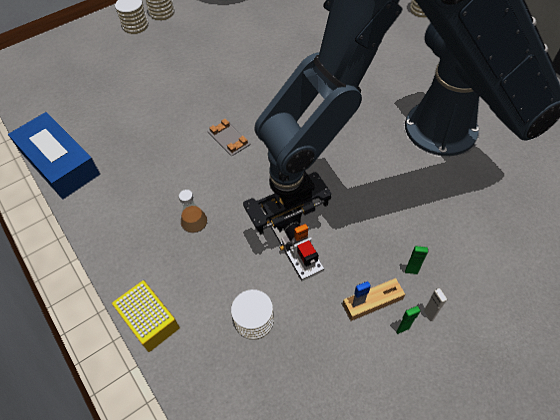

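```bash
python3 -c "
from rig import robot
print(robot.hand_in())"; python3 st.py
```

```text
the job is handed in; nothing more can be done
None
the job is handed in; nothing more can be done
```

The job is handed in at about 30 s of the 64 s allowed. The orange gauge is in the pocket and released. The lens is in both V-saddles, steel mount end towards the camera, slid up until it nips the gauge.

**Last checks that agreed:**
- **Gauge down:** its foot met the pocket floor at the predicted height (tool tip at z 0.0978 m), and a later picture showed it standing upright and free.
- **Lens stop and height:** the lens came to a firm stop at y = 0.0251 m, against about 0.0257 m expected from the pictures. The tool height was within 0.1 mm of the seated value.
- **Push:** it was steady at about 9–10 N down and about 6–7 N towards the gauge. I estimate over 6 N on each side of the V.
- **Things to leave alone:** the blue gauge, dishes and flask read within about 7 mm of their first positions, which is close to the measuring error.

**Not confirmed:**
- **Top view:** the arm hid the seated lens and gauge from the top camera. That they are seated flat rests on the scene pictures, the forces and the firm stop.
- **Detections:** the networks' final lens and gauge points were partly wrong (for example, "gauge_foot" on the look-alikes), so I did not use them.
- **Scene pictures:** parts held high looked about 5 mm nearer the robot's right (−y) than they were. I set y by touch instead.

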